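# Load a gel cassette into the casting stand and clamp it

### The job

Draw the gel cassette, the white-backed one with the blue edge strips, up out of the slotted drying rack and set it, without dropping it, in the inclined casting stand: its foot on the rubber gasket behind the front lip, between the side guides, leaning flat against the back plate. Then swing the red clamp bar over and press it fully down onto the cassette's top edge, and let go. Leave the two short glass plates in the rack and everything else on the bench where it is.

Things in the scene. Friction and masses are not known exactly. Their poses are not given: they have to be found in the camera images.
- cassette: Gel cassette, one rigid loose piece 100 mm wide (its y), 100 mm tall (z), 8 mm thick (x), 140 to 240 g: clear glass plate on the -x face, white ceramic plate on the +x face, blue strips 12 mm wide down both side edges between them. Origin: centre of its underside; z points to its top edge. Starts upright in one of the rack's three slots.
- rack: White slotted drying rack, fixed, 130 (x) by 126 (y) by 70 mm tall; origin: centre of its underside. Floor 10 mm up. Three upright slots at x = -34, 0, +34 mm, 11 mm wide (x), 60 mm deep, hold the plates by their side edges; plates stand with their thickness along its x. The middle (|y| under 42 mm) is open.
- plate_a: One of two bare short glass plates in the other two slots: 100 mm wide (y), 70 mm tall, 5 mm thick (x), pale green, loose, to be left there. Origin: centre of its underside.
- plate_b: The other short glass plate, the same as plate_a.
- bed: Inclined bed of the fixed white and grey casting stand, leaning back 28 degrees from vertical: z points up along the face of the back plate (10 mm thick), x into the plate (away from the front), y along it. Origin: middle of the face's foot, on top of the black rubber gasket. A seated cassette, either broad face to the plate, has its origin at x = -4 mm, y = z = 0 here and its z along this z.
- lip (a point): Middle of the top inner edge of the front lip that keeps the cassette's foot in: bed x = -13 mm, z = 8 mm. The foot goes between it and the back plate (x = 0). The lip runs the whole width; its outer side is at x = -18 mm.
- guide_top (a point): Top inner edge of the -y side guide: bed x = -6, y = -53, z = 50 mm; a flare goes on to z = 61 mm. The other guide mirrors it at y = +53 mm; the guides centre the 100 mm wide cassette to 3 mm either way.
- notch (a point): Middle of the back plate's top edge between its two horns, at bed z = 55 mm: above it, from y = -40 to +44 mm, the space behind the cassette is open for a finger. The horns stand at y = -40 to -62 mm (up to z = 125 mm) and y = +44 to +74 mm (up to z = 113 mm).
- keeper (a point): Floor of the keeper slot (17 mm wide along x, open at the top) on the -y horn into which the bar drops: bed x = -4, y = -57, z = 100 mm. The keeper reaches y = -52 to -62 mm, forward to x = -17 mm and up to z = 125 mm.
- clamp_hinge (a point): Hinge pin of the clamp bar, at x = -4, y = 68, z = 110 mm in the bed's frame; its axis is the bed's x. Its white bracket reaches y = 59 to 77 mm, forward to x = -27 mm and up to z = 120 mm.
- clamp_grip (a point): Middle of the red grip at the free end of the clamp bar, 148 mm from the hinge: 14 mm thick along the bed's x, 18 mm across, 36 mm long along the bar. The bar is 12 by 14 mm with a black rubber pad beneath, its underside 10 mm below the pin. Bar down: it lies along the bed's -y, this point at x = -4, y = -80, z = 111 mm in the bed's frame, outside the -y horn.
- clamp (a joint): Angle of the clamp bar (rad): 0 when the rubber pad lies on the top edge of a seated cassette (stop at -0.03); grows as the free end swings up, at 1.57 the bar points along the bed's z. Starts at 1.68 to 1.95, leaning outward to +y. Stiff friction hinge, 0.22 N m (1.5 N at the grip): it stays where it is left.
- comb: White gel comb 95 by 27 by 6 mm lying flat, loose; origin: middle of its underside.
- beaker: Glass beaker, 68 mm across, 90 mm tall, loose; origin: centre of its underside.
- jug: Translucent measuring jug, 116 mm across, 145 mm tall, handle to its +y, loose; origin: centre of its underside.
- carton: Blue and white cream carton, 62 by 90 mm, 126 mm tall, loose; origin: centre of its underside.
- reagent: Amber reagent bottle, 70 mm across, 150 mm tall, loose; origin: centre of its underside.
There are look-alikes about, which are no part of the job. Of the things that look like the cassette, the smaller one is meant.

How it is judged:
By the outcome, as a careful person would: the job done as asked, in the order asked, and still so for the second after the job is handed in, with the robot touching nothing.
It also fails if it takes over 72 s, if anything falls off the work surface, if the arm or the gripper's body presses on something with over 40 N, if the wrist force passes 120 N, or if a joint passes its speed limit or range.

### The arm

A 6-joint arm with a two-finger parallel gripper is mounted at the origin on the work surface. World frame = base frame: x ahead of the robot, y to its left, z up, the work surface at z = 0. Lengths are in mm, angles in degrees, forces in N, time in s.
With the tool pointing down it reaches from about 325 to 925 mm from the base axis. Payload 3.1 kg.
Tool frame: the origin (TCP) lies at the very end of the fingers, on their centre line; the grasp point (between the pads) lies grasp_offset behind it (grasp_offset is the distance from the TCP to the grasp point, in mm); z points along the fingers, y is the line along which they close (so a half turn about z gives the same grasp; the last joint's range is limited). The gripper opens to 85 mm and grips with 20 to 120 N. Pads are 22 mm wide; open, the fingers measure 114 mm over their backs; the gripper's body (76 mm by 85 mm) begins 54 mm behind the grasp point. The pads swing forward as they close: fully open they stand 13 mm farther back than shut.
Start: joints at [-69.454, 12.427, 92.441, -0, 75.132, -6.429], TCP at [283.521, -557.005, 231.3] pointing down, gripper open.
Joint ranges: [-157.48, 157.48], [-44.54, 120.13], [17.64, 146.25], [-64.5, 244.5], [7.68, 150.69], [-147.95, 147.95]. Speed limits (degrees/s): [159.86, 159.86, 180, 180, 180, 180].

### API

Orientations are given as [roll, pitch, yaw] about the fixed x, y, z axes, in that order (R = Rz(yaw) Ry(pitch) Rx(roll)).
In Python, from station import * gives the robot as it stands. Calls block until the motion is done:
- goto(position, orientation): joint-space move of the TCP to a pose.
- move_l(position, attitude=None, speed=150): straight line of the TCP; attitude=None keeps the orientation; speed is the mean speed in mm/s.
- move_j(angles): joint-space move.
- grip(opening, squeeze=None): finger opening in mm; squeeze is the grip in N (None keeps the last); returns when the fingers have stopped.
- wait(seconds).
- solve_ik(position, orientation): joint angles nearest the present ones, or None.
- get_obs(): the state.
- get_image(name): name is "side" or "top" or "wrist"; returns the picture (384x512x3 uint8, red, green, blue); there is no depth.
- get_calibration(name): a dict with "fx", "fy", "cx", "cy" (pixels), "R" (3x3) and "t" (3): a world point X has camera coordinates R X + t; the wrist camera has in their place "mount" (4x4, takes a point from camera to tool coordinates, whose origin is the TCP and whose axes are the flange's). Camera axes: x right, y down, z forward; pixel columns grow to the right and rows downward; lengths in mm; the calibration is good to about 2 mm. A picture is of the moment at which its call begins: read the wrist's pose just before it. get_calibration takes no time and is no camera call.
A pose or a line that the arm cannot do raises Unreachable and nothing moves.
- sign_off(): hands the job in; it is judged then, once.
Trained networks look in the newest picture that a camera, given by its name, has taken for a name from the list of things; names that differ only in an ending like _2 or _b are one class to them, and where a whole thing is asked for, a point or a joint stands for the part that bears it (a point fixed in the world has none). Each returns a list of dicts, best first, with "score" (0 to 1); they miss things now and then, are a little off and sometimes report something else, mostly with a low value. They report only what shows in the picture. A call takes as long as a camera call. They do not tell look-alikes from the thing itself.
- spot_in(name, camera): "extent" ([centre column, centre row, width, height] in pixels, round what is visible of it).
- regions_of(name, camera): "region" (384x512 bool, what is visible of it) and "extent" ([centre column, centre row, width, height] in pixels, round what is visible of it).
The state is a dict: "t": time; "joint_pos": joint angles; "qvel": joint speeds; "effort": joint torques, N m; "tcp_pos": TCP position; "ee_rot": TCP orientation; "wrist_force": force on the tool from outside, world axes, zero at the start; "moment": the same for the moment, N m; "grip_width": finger opening in mm; "grip_force": force on a finger pad.
Only numpy, scipy, OpenCV 4.12 (cv2) and the standard library are available. Lean on these libraries where they do the work, as an engineer would, in place of code of your own. Each camera call takes 0.05 s, during which the arm holds its last target. There are 200 camera calls.

## Working session

There is one attempt and no reset: what is moved stays moved. The work goes in short steps, each a Python script; the robot and the scene stay as the last script left them, time stands still between calls to the robot, and variables do not carry over. Pictures are saved under pics/ and viewed, at most 10 in all, crops included, and the job is handed in when it is done.

```bash
ls; mkdir -p pics; python3 - <<'E'
from station import *
import cv2,numpy as np
for c in("side","top"):
    im=get_image(c); cv2.imwrite(f"pics/{c}0.png",im[...,::-1])
    k=get_calibration(c); print(c,{a:np.round(b,3).tolist() for a,b in k.items()})
    for n in("cassette","rack","bed","clamp_grip","plate_a"):
        print(n,[(np.round(d["extent"]).tolist(),round(d["score"],2)) for d in spot_in(n,c)])
o=get_obs();print(o)
k=get_calibration("wrist");print(k)
E
```

```text
pics
side {'fx': 366.097, 'fy': 366.097, 'cx': 252.682, 'cy': 187.053, 'R': [[-0.795, -0.607, -0.015], [-0.417, 0.563, -0.713], [0.441, -0.561, -0.701]], 't': [544.157, 246.903, 952.342]}
cassette [([271.0, 217.0, 28.0, 32.0], 0.82), ([260.0, 282.0, 62.0, 37.0], 0.73)]
rack [([278.0, 241.0, 60.0, 54.0], 0.67), ([264.0, 133.0, 19.0, 44.0], 0.59)]
bed [([308.0, 127.0, 24.0, 52.0], 0.68), ([329.0, 145.0, 68.0, 79.0], 0.6)]
clamp_grip [([310.0, 128.0, 25.0, 48.0], 0.88)]
plate_a [([280.0, 228.0, 29.0, 27.0], 0.77), ([292.0, 237.0, 29.0, 32.0], 0.76)]
top {'fx': 348.312, 'fy': 348.312, 'cx': 256.022, 'cy': 194.7, 'R': [[-0.012, -0.999, -0.04], [-0.992, 0.017, -0.126], [0.126, 0.038, -0.991]], 't': [142.813, 590.964, 872.232]}
cassette [([168.0, 275.0, 49.0, 63.0], 0.88), ([245.0, 235.0, 40.0, 11.0], 0.42), ([367.0, 209.0, 18.0, 46.0], 0.35)]
rack [([244.0, 249.0, 55.0, 61.0], 0.55)]
bed [([389.0, 224.0, 75.0, 81.0], 0.93)]
clamp_grip [([368.0, 208.0, 13.0, 48.0], 0.94)]
plate_a [([244.0, 251.0, 37.0, 8.0], 0.68), ([239.0, 261.0, 34.0, 6.0], 0.55)]
{'t': 0.6, 'joint_pos': array([-6.9453590
[... 391 characters left out ...]
4]), 'ee_rot': array([ 1.79995808e+02, -3.00626375e-04,  2.69744616e+01]), 'wrist_force': array([-0.34879085, -0.59993144,  0.59683814]), 'moment': array([0.0044579 , 0.0070094 , 0.01621155]), 'grip_force': 0.0, 'grip_width': 85.22305767176545}
{'fx': 284.28599452278957, 'fy': 284.28599452278957, 'cx': 254.17034375548513, 'cy': 193.95345647121738, 'mount': array([[-7.92778498e-04, -9.58792748e-01, -2.84105330e-01,
         7.36283006e+01],
       [ 9.99999411e-01, -5.49689981e-04, -9.35354730e-04,
         2.55480981e-01],
       [ 7.40641478e-04, -2.84105905e-01,  9.58792619e-01,
        -1.42114915e+02],
       [ 0.00000000e+00,  0.00000000e+00,  0.00000000e+00,
         1.00000000e+00]])}
```

```bash
python3 - <<'E'
import cv2,numpy as np
a=cv2.imread("pics/side0.png")[90:340,200:400];b=cv2.imread("pics/top0.png")[160:330,120:460]
cv2.imwrite("pics/a.png",cv2.resize(a,None,fx=2.4,fy=2.4,interpolation=2))
cv2.imwrite("pics/b.png",cv2.resize(b,None,fx=2.3,fy=2.3,interpolation=2))
E
```

```text
(no output)
```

View pics/a.png

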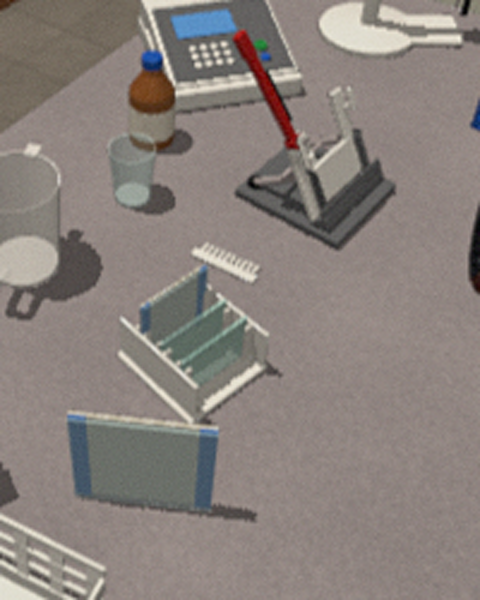

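View pics/b.png

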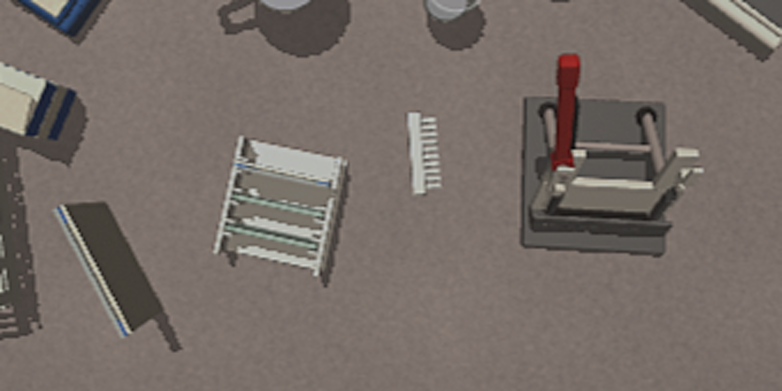

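View pics/top0.png

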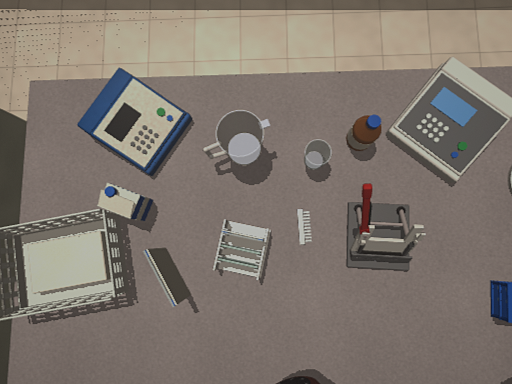

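The cassette is in the rack's far slot: it is the taller piece, spanning about (222–265, 233–240) in the top view. The big look-alike stands loose at (168,275). The stand is at (389,235) with its lip towards the robot. The red bar is raised at (367,208).

```bash
cat > h.py <<'E'
from station import *
import numpy as np, cv2
from scipy.spatial.transform import Rotation as Ro
from scipy.optimize import least_squares
def cam(name,o=None):
    k=get_calibration(name); K=np.array([[k["fx"],0,k["cx"]],[0,k["fy"],k["cy"]],[0,0,1]])
    if name!="wrist": return K,np.array(k["R"]),np.array(k["t"])
    o=o or get_obs(); M=np.eye(4); M[:3,:3]=Ro.from_euler("xyz",o["ee_rot"],degrees=True).as_matrix(); M[:3,3]=o["tcp_pos"]
    W=np.linalg.inv(M@np.array(k["mount"])); return K,W[:3,:3],W[:3,3]
def proj(c,X):
    K,R,t=c; p=(np.atleast_2d(X)@R.T+t)@K.T; return p[:,:2]/p[:,2:]
def at_z(c,uv,z):
    K,R,t=c; uv=np.atleast_2d(uv); d=np.linalg.solve(K,np.c_[uv,np.ones(len(uv))].T).T@R; C=-R.T@t
    return C+d*((z-C[2])/d[:,2])[:,None]
def pose(x,y,z,yaw,tilt=0): # 4x4, yaw about z, then lean (tilt) about y
    M=np.eye(4); M[:3,:3]=Ro.from_euler("ZY",[yaw,tilt],degrees=True).as_matrix(); M[:3,3]=x,y,z; return M
def ap(M,P): return np.atleast_2d(P)@M[:3,:3].T+M[:3,3]
E
python3 - <<'E'
from h import *
try: print("go",grasp_offset)
except Exception as e: print(e)
c=cam("top")
print(at_z(c,[[224.3,220],[270.4,228.7],[213.9,268.7],[259.1,278.3]],70).round(1))
s=np.array([[522,98],[665,100],[665,255],[520,247],[530,225],[670,228]])/2.3+[120,160]
print(at_z(c,s,10).round(1))
for p,yw in(((470,-25,330),-90),((470,-25,330),90),((430,-330,330),-90),((430,-330,330),90)):
    print(p,yw,solve_ik(p,[180,0,yw]))
E
```

```text
go 18.700000000000003
[[526.3 213.9  70. ]
 [502.9  98.2  70. ]
 [406.1 239.8  70. ]
 [382.  128.   70. ]]
[[ 571.4 -107.4   10. ]
 [ 566.5 -270.6   10. ]
 [ 391.3 -259.    10. ]
 [ 401.5  -97.6   10. ]
 [ 426.  -110.    10. ]
 [ 421.1 -266.5   10. ]]
(470, -25, 330) -90 None
(470, -25, 330) 90 [-11.59787749 -10.84046603 105.47791814   0.          85.3625479
 -11.59787749]
(430, -330, 330) -90 [-4.49242366e+01 -1.49034769e+00  9.69565250e+01 -2.54444375e-14
  8.45338227e+01  1.35075763e+02]
(430, -330, 330) 90 [-44.92423662  -1.49034769  96.95652496   0.          84.53382274
 -44.92423662]
```

```bash
python3 - <<'E'
from h import *
import pickle
D=[]
def shot(n,p,r):
    goto(p,r); o=get_obs(); im=get_image("wrist"); cv2.imwrite(f"pics/{n}.png",im[...,::-1]); D.append((n,o))
    for q in (("bed","clamp_grip") if n[0]=="w" else ("cassette","plate_a","rack")):
        for d in regions_of(q,"wrist"): print(n,q,np.round(d["extent"]).tolist(),round(d["score"],2)); D.append((n,q,d))
shot("w1",(390,-290,280),[180,0,90])
shot("w2",(440,-220,330),[180,0,90])
shot("r1",(454,170,240),[180,0,78])
pickle.dump(D,open("D.pkl","wb")); print(get_obs()["t"])
M=pose(430,-185,25,0,28)
for s in (1,-1):
    R=np.c_[s*M[:3,1],-s*M[:3,0],-M[:3,2]]; print(np.linalg.det(R)); 
    e=Ro.from_matrix(R).as_euler("xyz",degrees=True); 
    for y in (0,-25):
      for z in (76,180): print(s,y,z,e.round(1),solve_ik(ap(M,[-4,y,z])[0],e))
a=cv2.imread("pics/w1.png");cv2.imwrite("pics/w1b.png",cv2.resize(a,(800,600),interpolation=2))
E
```

```text
w1 clamp_grip [330.0, 71.0, 117.0, 139.0] 0.54
w2 bed [365.0, 97.0, 249.0, 194.0] 0.66
w2 clamp_grip [394.0, 45.0, 193.0, 90.0] 0.82
w2 clamp_grip [304.0, 4.0, 55.0, 8.0] 0.55
r1 cassette [287.0, 176.0, 28.0, 100.0] 0.7
r1 cassette [129.0, 37.0, 158.0, 74.0] 0.67
r1 cassette [225.0, 173.0, 10.0, 91.0] 0.55
r1 cassette [501.0, 319.0, 16.0, 19.0] 0.18
r1 plate_a [225.0, 173.0, 12.0, 92.0] 0.74
r1 plate_a [255.0, 170.0, 4.0, 94.0] 0.69
r1 rack [254.0, 165.0, 126.0, 110.0] 0.74
4.1917
-1.0000000000000002Traceback (most recent call last):
  File "<stdin>", line 15, in <module>
  File "scipy/spatial/transform/_rotation.pyx", line 1143, in scipy.spatial.transform._rotation.Rotation.from_matrix
ValueError: Non-positive determinant (left-handed or null coordinate frame) in rotation matrix 0: [[ 0.         -0.88294759 -0.46947156]
 [ 1.         -0.         -0.        ]
 [ 0.          0.46947156 -0.88294759]].
```

View pics/r1.png

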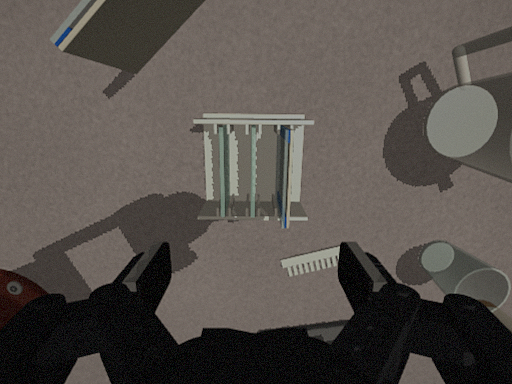

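```bash
python3 - <<'E'
from h import *
im=cv2.imread("pics/r1.png")[...,::-1]
for r in (128,140,165,190,205,222): print(r,[tuple(int(v) for v in im[r,c]) for c in range(276,298)])
a=cv2.imread("pics/w1.png");b=cv2.imread("pics/w2.png")
cv2.imwrite("pics/w1c.png",cv2.resize(a[0:300,200:512],(624,600),interpolation=2))
cv2.imwrite("pics/w2c.png",cv2.resize(b[0:230,230:512],None,fx=2.6,fy=2.6,interpolation=2))
M=pose(430,-185,25,0,28)
for s in (1,-1):
    R=np.c_[s*M[:3,1],s*M[:3,0],-M[:3,2]]
    e=Ro.from_matrix(R).as_euler("xyz",degrees=True)
    for y in (0,-25):
      for z in (76,180): print(s,y,z,e.round(1),solve_ik(ap(M,[-4,y,z])[0],e))
E
```

```text
128 [(64, 65, 55), (131, 135, 125), (177, 178, 170), (161, 164, 157), (91, 93, 96), (24, 33, 44), (33, 45, 49), (35, 47, 52), (42, 56, 66), (26, 41, 58), (40, 52, 68), (49, 54, 63), (68, 68, 64), (76, 72, 58), (111, 110, 98), (148, 152, 142), (153, 157, 149), (130, 132, 122), (105, 98, 89), (121, 119, 109), (143, 146, 139), (143, 143, 137)]
140 [(101, 95, 87), (72, 72, 68), (68, 72, 68), (70, 68, 65), (66, 70, 63), (46, 49, 44), (57, 60, 55), (51, 56, 47), (73, 78, 72), (107, 117, 114), (106, 120, 121), (95, 110, 118), (61, 89, 131), (35, 72, 126), (118, 120, 114), (172, 165, 144), (158, 156, 139), (157, 158, 147), (160, 163, 155), (161, 163, 156), (158, 161, 153), (159, 162, 155)]
165 [(80, 79, 72), (71, 72, 68), (75, 77, 68), (73, 77, 73), (53, 57, 53), (54, 55, 50), (48, 50, 46), (75, 79, 70), (107, 115, 110), (124, 129, 121), (111, 118, 109), (71, 76, 68), (63, 55, 47), (133, 127, 111), (167, 164, 146), (149, 150, 133), (136, 136, 126), (164, 167, 156), (159, 162, 153), (160, 162, 153), (157, 160, 152), (161, 163, 154)]
190 [(67, 68, 64), (69, 71, 70), (67, 72, 68), (52, 51, 47),
[... 839 characters left out ...]
5, 123), (115, 102, 98), (112, 102, 98), (113, 103, 94), (109, 99, 91), (112, 104, 97), (112, 103, 98), (114, 106, 100), (117, 104, 99)]
1 0 76 [-152.    0.   90.] [-23.35167026  24.2989305   97.46607178 -10.77734336  84.35530719
 -19.79432046]
1 0 180 [-152.    0.   90.] [-21.70865144  23.02377728  88.07348113 -10.04055412  95.11296727
 -20.27170502]
1 -25 76 [-152.    0.   90.] [-25.41357477  25.09638674  96.32666764 -11.68069498  84.34866708
 -21.59227742]
1 -25 180 [-152.    0.   90.] [-23.65342029  23.83993782  86.96164238 -10.89993973  95.07363971
 -22.11868782]
-1 0 76 [152.   0. -90.] None
-1 0 180 [152.   0. -90.] None
-1 -25 76 [152.   0. -90.] None
-1 -25 180 [152.   0. -90.] None
```

View pics/w1c.png

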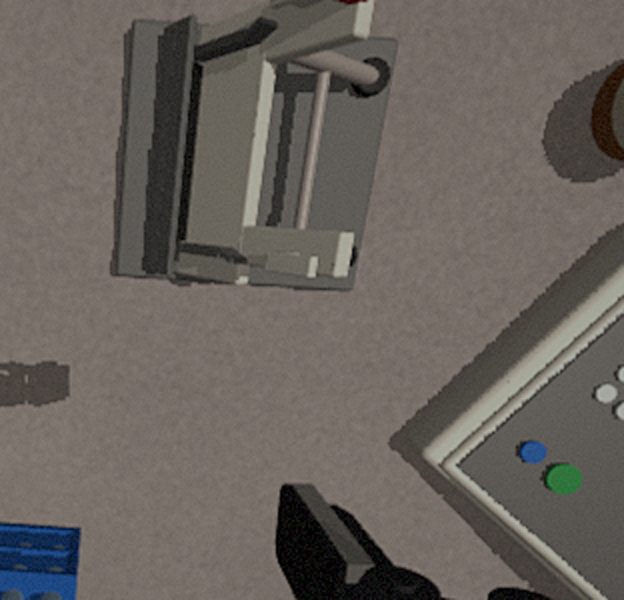

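View pics/w2c.png

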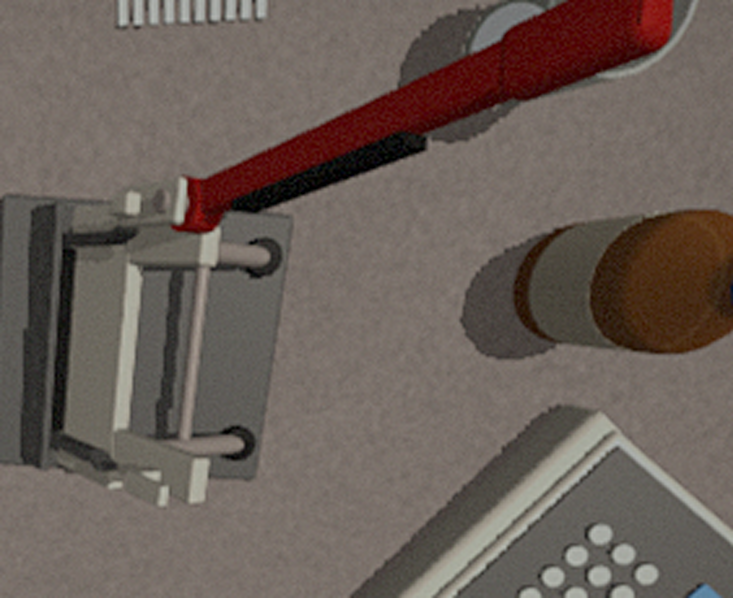

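The cassette's top edge in r1 runs through (288.6,140) and (285.4,222), with its lower end at row ~227. In w1c/w2c I see:

| Feature | w1c | w2c |
|---|---|---|
| Back plate's bright notch edge | (262–275, 63) to (243–258, 225) | – |
| −y horn top | (335–352, 232–276) | (193–208, 458–502) |
| Red bar end | – | (655,20) |

Next I'll fit the bed.

```bash
cat > fit.py <<'E'
from h import *
import pickle
D=pickle.load(open("D.pkl","rb")); O={d[0]:d[1] for d in D if len(d)==2}
C={n:cam("wrist",O[n]) for n in O}
P=[ # view, crop px, bed point
("w1",(338,233),(0,-40,125)),("w1",(333,277),(0,-62,125)),("w1",(354,232),(10,-40,125)),("w1",(349,277),(10,-62,125)),
("w1",(262,64),(0,44,55)),("w1",(275,64),(10,44,55)),("w1",(243,226),(0,-40,55)),
("w2",(193,458),(0,-40,125)),("w2",(190,502),(0,-62,125)),("w2",(208,458),(10,-40,125)),("w2",(205,500),(10,-62,125)),
("w2",(127,263),(0,44,55)),("w2",(141,263),(10,44,55)),("w2",(115,432),(0,-40,55)),("w2",(131,432),(10,-40,55))]
px=lambda v,p: np.array(p)/2+[200,0] if v=="w1" else np.array(p)/2.6+[230,0]
def res(q):
    M=pose(*q,28); return np.concatenate([proj(C[v],ap(M,X))[0]-px(v,p) for v,p,X in P])
s=least_squares(res,[430,-185,25,0],loss="soft_l1"); bed=pose(*s.x,28)
if __name__=="__main__":
    print("bed",s.x.round(2)); print(res(s.x).reshape(-1,2).round(1).tolist())
    B=lambda a,d=166:ap(bed,[-4,68-d*np.cos(a),110+d*np.sin(a)])[0]
    a=least_squares(lambda a:proj(C["w2"],B(a[0]))[0]-px("w2",(655,20)),[1.8]); print("clamp",a.x,a.fun)
    c=at_z(C["r1"],[[288.6,140],[285.4,222],[286.95,175.3]],110); print(c.round(1),at_z(cam("top"),[[245,235]],110).round(1))
    d=c[0]-c[1]; print("cass yaw",np.degrees(np.arctan2(-d[0],d[1])))
    L=[[(-13,-50,8),(-13,50,8)],[(-18,-50,8),(-18,50,8)],[(-6,-53,50),(-6,-53,0)],[(-6,53,50),(-6,53,0)],[(0,-40,55),(0,44,55)],[(0,-50,0),(0,50,0)],
       [(0,-40,55),(0,-40,125),(0,-62,125)],[(0,44,55),(0,44,113),(0,74,113)],[(-17,-52,125),(-17,-62,125)],[(-4,68,110),(-4,68-166*np.cos(a.x[0]),110+166*np.sin(a.x[0]))],
       [(-27,59,120),(-27,77,120),(-4,77,120)]]
    V=[]
    for v,x0,y1,x1 in(("w1",240,150,400),("w2",225,200,400)):
        im=cv2.resize(cv2.imread(f"pics/{v}.png")[0:y1,x0:x1],None,fx=2.5*(1 if 0 else 1),fy=2.5,interpolation=2)
        if v=="w1": im=cv2.resize(cv2.imread("pics/w1.png")[0:200,235:410],None,fx=2.25,fy=2.9); 
        V.append(im)
    V=[]
    for v,x0 in(("w1",235),("w2",225)):
        im=cv2.resize(cv2.imread(f"pics/{v}.png")[0:200,x0:x0+175],None,fx=2.28,fy=2.28,interpolation=2)
        for l in L:
            p=((proj(C[v],ap(bed,l))-[x0,0]+.5)*2.28*16).astype(np.int32); cv2.polylines(im,[p[:,None]],False,(0,255,255),1,cv2.LINE_AA,4)
        V.append(im)
    cv2.imwrite("pics/ov.png",np.hstack(V))
E
python3 fit.py
```

```text
bed [ 445.14 -179.92   31.1    -3.15]
[[1.2, -1.1], [-0.1, 0.3], [0.4, -0.2], [-1.0, 0.3], [-0.4, -0.4], [0.0, 1.2], [-0.3, -0.2], [0.3, -0.1], [-0.4, 0.6], [1.2, -0.6], [0.3, 0.7], [-0.4, 0.7], [0.5, 1.2], [-0.6, -1.3], [-0.7, -1.5]]
clamp [1.7620674] [-8.53035985 -0.45280987]
[[497.  206.7 110. ]
 [479.1 125.3 110. ]
 [489.4 173.4 110. ]] [[487.6 159.1 110. ]]
cass yaw -12.397887472480893
```

View pics/ov.png

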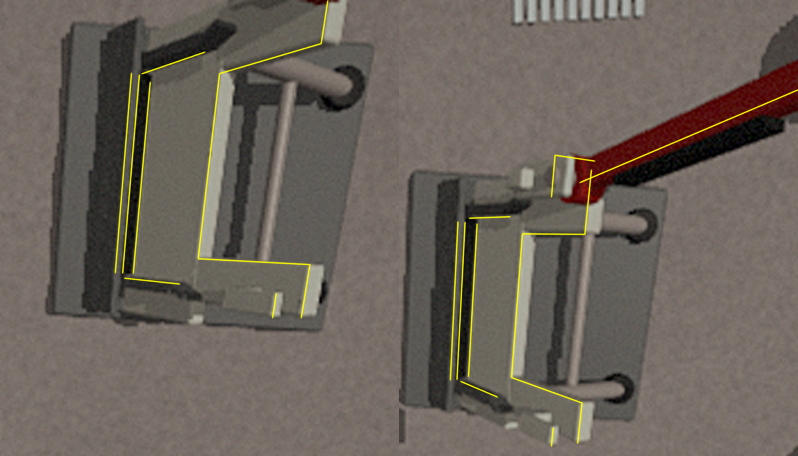

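```bash
python3 - <<'E'
from fit import *
e=at_z(C["r1"],[[285.2,227.3],[285.2,226]],110)
y=np.array([np.sin(np.radians(12.4)),np.cos(np.radians(12.4)),0]); print(e.round(1),(e+50*y).round(1))
# predict ends in both cameras for candidate
for ctr in ((e+50*y)[0],):
    X=[ctr-50*y,ctr+50*y]; print(proj(C["r1"],X).round(1).tolist(),proj(cam("top"),X).round(1).tolist(),proj(cam("side"),X).round(1).tolist())
print(at_z(C["r1"],[[194,122],[313,122],[198,219],[308,219]],70).round(1))
E
```

```text
[[477.9 119.6 110. ]
 [478.1 121.  110. ]] [[488.6 168.4 110. ]
 [488.9 169.8 110. ]]
[[285.2, 227.3], [289.1, 128.3]] [[261.6, 238.9], [220.7, 230.4]] [[285.1, 200.2], [257.9, 218.1]]
[[405.6 241.6  70. ]
 [529.6 215.   70. ]
 [380.5 133.7  70. ]
 [507.  106.6  70. ]]
```

```bash
python3 - <<'E'
from h import *
y=np.array([np.sin(np.radians(12.3)),np.cos(np.radians(12.3)),0])
p=np.array([489,168.7,0])-18*y
r=[180,0,77.7]
grip(24,20); goto(p+[0,0,135],r); move_l(p+[0,0,79],speed=80)
o=get_obs(); print("down",o["wrist_force"].round(1),o["tcp_pos"].round(1),o["grip_width"])
grip(0,20); o=get_obs(); print("closed",o["wrist_force"].round(1),o["moment"].round(2),o["grip_width"],o["grip_force"],o["t"])
E
```

```text
down [ 0.1  0.5 -0.4] [485.6 151.2  79.3] 24.12979702799379
closed [-1.4  0.1  3.2] [ 0.09  0.32 -0.12] 7.547689565231611 25.717506408691406 6.4417
```

```bash
python3 - <<'E'
from h import *
grip(0,60); o=get_obs(); p=o["tcp_pos"]
for dz in (25,50,120):
    move_l(p+[0,0,dz],speed=70); o=get_obs(); print(dz,o["wrist_force"].round(1),o["moment"].round(2),o["grip_width"].round(2))
im=get_image("side"); cv2.imwrite("pics/s1.png",cv2.resize(im[150:290,220:360,::-1],None,fx=3,fy=3))
# view of cassette pose in the wrist
for d in regions_of("cassette","side"): print(np.round(d["extent"]).tolist(),round(d["score"],2))
print(o["tcp_pos"].round(1),get_obs()["t"])
E
```

```text
Traceback (most recent call last):
AttributeError: 'float' object has no attribute 'round'
```

```bash
python3 - <<'E'
from h import *
o=get_obs(); p=o["tcp_pos"]; print(p.round(1))
for z in (129,199):
    move_l([p[0],p[1],z],speed=70); o=get_obs(); print(z,o["wrist_force"].round(1),o["moment"].round(2),round(o["grip_width"],2))
im=get_image("side"); cv2.imwrite("pics/s1.png",cv2.resize(im[110:270,200:380,::-1],None,fx=3,fy=3))
for d in regions_of("cassette","side"): print(np.round(d["extent"]).tolist(),round(d["score"],2))
print(o["tcp_pos"].round(1),get_obs()["t"])
E
```

```text
[485.5 151.4 105.1]
129 [-1.4  0.5 -0.1] [0.03 0.28 0.  ] 7.18
199 [ 0.  -0.9 -1.9] [-0.01  0.03 -0.04] 7.05
[269.0, 195.0, 32.0, 37.0] 0.68
[311.0, 128.0, 28.0, 50.0] 0.64
[262.0, 282.0, 62.0, 39.0] 0.62
[484.9 151.3 198.3] 8.925
```

View pics/s1.png

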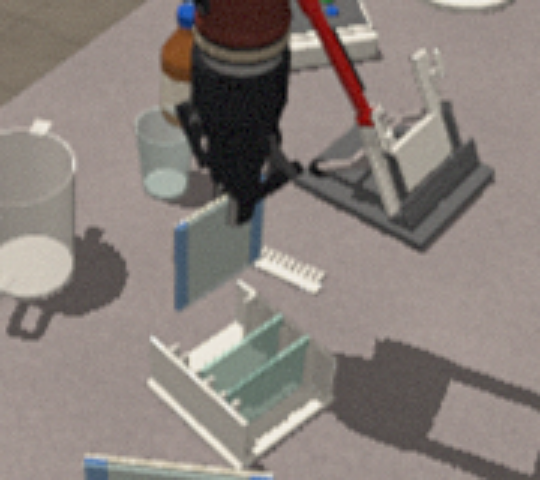

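The cassette is out of the rack and held. Its left edge runs from crop (173,225) to (177,308), and the rack is undisturbed. I'll check that against where it should be in the hand.

```bash
python3 - <<'E'
from h import *
c=cam("side"); o=get_obs()
R=Ro.from_euler("xyz",o["ee_rot"],degrees=True).as_matrix(); print(o["tcp_pos"].round(1),o["ee_rot"].round(2))
T=lambda x,y,z: R@np.array([y+18,x,69-z])+o["tcp_pos"]
for P in((-4,50,100),(-4,50,0),(-4,-50,0),(-4,-50,100)): print(P,((proj(c,T(*P))[0]-[200,110])*3).round(0))
E
```

```text
[484.9 151.3 198.2] [-1.7991e+02  3.0000e-02  7.7700e+01]
(-4, 50, 100) [176. 231.]
(-4, 50, 0) [176. 313.]
(-4, -50, 0) [259. 259.]
(-4, -50, 100) [265. 177.]
```

```bash
cat >> h.py <<'E'
BED=pose(445.14,-179.92,31.1,-3.15,28)
BE=Ro.from_matrix(np.c_[BED[:3,1],BED[:3,0],-BED[:3,2]]).as_euler("xyz",degrees=True)
def tp(x,y,z): return ap(BED,[x,y-18,z+69])[0]   # TCP for cassette origin at bed x,y,z
def fb(o=None):
    o=o or get_obs(); return (BED[:3,:3].T@o["wrist_force"]).round(1)
E
python3 - <<'E'
from h import *
print(tp(-110,140,90).round(0),tp(-7,0,90).round(0),BE)
goto(tp(-110,140,90),BE); print(get_obs()["t"])
move_l(tp(-110,0,90),speed=200); move_l(tp(-7,0,90),speed=150); print("free",fb(),get_obs()["t"])
move_l(tp(-7,0,45),speed=80); print(45,fb())
move_l(tp(-7,0,18),speed=60); o=get_obs(); print(18,fb(o),o["moment"].round(2),o["t"])
im=get_image("side"); cv2.imwrite("pics/s2.png",cv2.resize(im[70:210,250:400,::-1],None,fx=4,fy=4,interpolation=2))
E
```

```text
[429. -57. 223.] [ 513. -202.  175.] [-1.52000000e+02  1.27222187e-14  8.68500000e+01]
9.7917
free [-0.  -1.5 -1.7] 11.475
45 [ 0.3  1.1 -1.4]
18 [ 1.   0.8 -2.5] [ 0.06 -0.32 -0.07] 12.7833
```

View pics/s2.png

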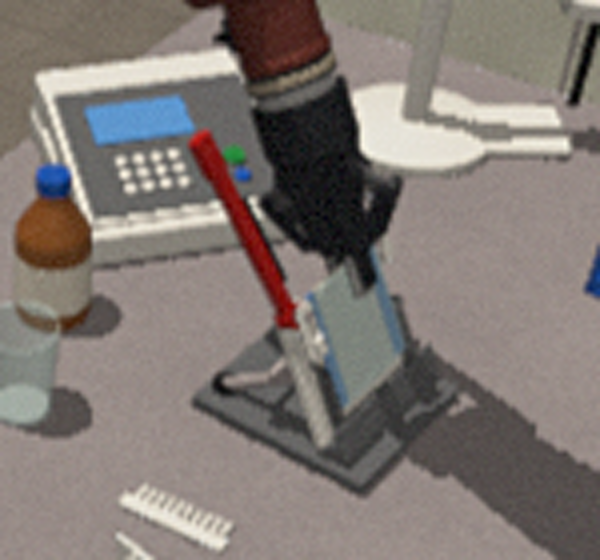

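The cassette is between the guides (crop (310–405, 255–410)) and just above the lip, with the bar clear to its left. I'll lower it by force now.

```bash
python3 - <<'E'
from h import *
f0=fb()
for z in range(15,-13,-2):
    move_l(tp(-7,0,z),speed=40); f=fb(); print(z,f,round(get_obs()["grip_width"],2))
    if abs(f-f0)[2]>7 or abs(f-f0)[:2].max()>10: break
print(get_obs()["t"],get_obs()["moment"].round(2))
E
```

```text
15 [ 0.9  1.  -2.1] 6.99
13 [ 1.   0.6 -2.1] 7.3
11 [ 0.8 -0.  -1.9] 7.06
9 [ 0.7  0.7 -1.6] 7.08
7 [ 1.3  0.8 -1.7] 6.92
5 [ 0.4  1.  -1.8] 7.15
3 [ 0.9  0.8 -1.1] 7.02
1 [-1.8  1.8  6.8] 6.52
14.8333 [ 0.38 -0.11 -0.23]
```

```bash
python3 - <<'E'
from h import *
f0=fb(); z=2.0
move_l(tp(-7,0,z),speed=40); print(fb())
for x in np.arange(-6,1.1,1):
    move_l(tp(x,0,z),speed=30); o=get_obs(); f=fb(o); print(x,f,o["moment"].round(2))
    if f[0]<-6: break
print(o["t"])
im=get_image("side"); cv2.imwrite("pics/s3.png",im[...,::-1])
E
```

```text
[-0.   1.2  5.1]
-6.0 [-2.7  2.5  7.8] [ 0.28  0.2  -0.21]
-5.0 [-6.5  1.9  8.1] [ 0.29  0.65 -0.28]
15.5833
```

```bash
python3 - <<'E'
from h import *
for x,z in ((-5,3),(-5,4),(-4,4),(-3.,4),(-2.,4)):
    move_l(tp(x,0,z),speed=30); o=get_obs(); f=fb(o); print(x,z,f,o["moment"].round(2))
    if f[0]<-9: break
print(o["t"])
E
```

```text
-5 3 [-6.1  1.9  5.2] [ 0.2   0.54 -0.31]
-5 4 [-6.9 -0.1  1.6] [ 0.15  0.76 -0.25]
-4 4 [-9.6  0.7  3. ] [ 0.03  1.26 -0.36]
16.3833
```

```bash
python3 - <<'E'
from h import *
move_l(tp(-4.5,0,1),speed=30); print(fb())
grip(7,20); print(fb(),get_obs()["grip_width"])
grip(26); print(fb(),get_obs()["t"])
move_l(tp(-4.5,0,50),speed=100); print(fb())
im=get_image("side"); 
for d in regions_of("cassette","side"): print(np.round(d["extent"]).tolist(),round(d["score"],2))
c=cam("side"); X=[(x,y,z) for x in(-8,-8) for y in(-50,50) for z in(0,100)]
q=proj(c,ap(BED,X[:4])); print(q.round(1))
v=cv2.resize(im[70:210,250:400,::-1],None,fx=4,fy=4,interpolation=2); cv2.imwrite("pics/s4raw.png",v)
p=((q[[0,1,3,2]]-[250,70]+.5)*4).astype(np.int32); w=v.copy(); cv2.polylines(w,[p[:,None]],True,(0,255,255),1)
cv2.imwrite("pics/s4.png",np.hstack([w[60:460,200:460],v[60:460,200:460]])); print(get_obs()["t"])
E
```

```text
[-11.    2.2  10.6]
[-11.1   2.5   9.2] 7.39079090492218
[-0.2  0.2 -0.3] 17.175
[ 0.4 -0.1 -0.4]
[259.0, 282.0, 66.0, 39.0] 0.82
[[351.5 161. ]
 [343.5 134.7]
 [336.  176.4]
 [327.1 149.4]]
17.9167
```

View pics/s4.png

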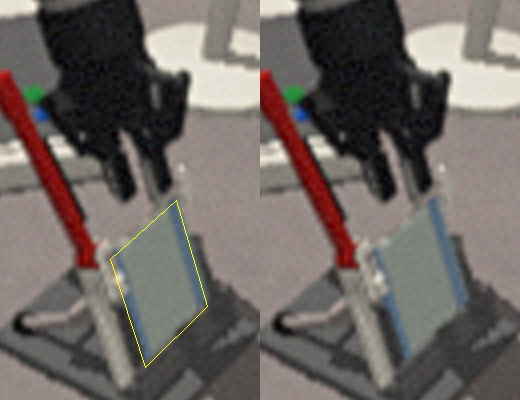

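The cassette is seated: the outline matches the prediction and only its foot is hidden behind the lip. The next step is sweeping the bar over with closed fingers.

```bash
cat >> h.py <<'E'
def bp(x,y,z): return ap(BED,[x,y,z])[0]
def T(a,u=146,m=0): 
    n=np.array([np.sin(a),np.cos(a)]); q=np.array([68,110])+u*np.array([-np.cos(a),np.sin(a)])+n*(10+m+11*np.sin(a)); return bp(-4,*q)
E
python3 - <<'E'
from h import *
A=[1.57,1.35,1.1,.85,.6,.4,.22,.1]
W=[bp(-4.5,-18,190),bp(-100,-18,200),bp(-100,165,256),bp(-4,165,256)]
print([solve_ik(w,BE) is not None for w in W+[T(a) for a in A]])
move_l(W[0],speed=200); grip(0); move_l(W[1],speed=200); move_l(W[2],speed=200); move_l(W[3],speed=150); print("at side",fb(),get_obs()["t"])
for a in A:
    move_l(T(a),speed=110); f=fb(); print(a,f)
    if abs(f).max()>20: break
print(get_obs()["t"])
im=get_image("side"); cv2.imwrite("pics/s5.png",im[...,::-1])
for d in spot_in("clamp_grip","side"): print(np.round(d["extent"]).tolist(),round(d["score"],2))
E
```

```text
[True, True, True, True, True, True, True, True, True, True, True, True]
at side [0.4 0.6 0.3] 21.325
1.57 [-0.7 -0.6 -0. ]
1.35 [ 0.1 -0.7 -0.3]
1.1 [-0.6 -0.5  0.5]
0.85 [-0.3 -0.5  0.6]
0.6 [ 0.9 -0.   0.1]
0.4 [-0.3  0.4 -0.4]
0.22 [-0.2  0.5  0. ]
0.1 [ 0.  -0.5 -0.3]
25.275
[336.0, 136.0, 30.0, 34.0] 0.62
[294.0, 200.0, 24.0, 16.0] 0.26
```

```bash
cat >> h.py <<'E'
def clamp_angle(im):
    r=im.astype(int); m=(r[...,0]>90)&(r[...,1]<45)&(r[...,2]<55); v,u=np.nonzero(m); k=(u>270)&(u<400)&(v>70)&(v<200); pts=np.c_[u,v][k]
    c=cam("side"); d=lambda a: proj(c,[bp(-4,68-t*np.cos(a),110+t*np.sin(a)) for t in np.linspace(10,160,40)])
    from scipy.spatial.distance import cdist
    A=np.arange(-.1,2.1,.02); s=[cdist(pts,d(a)).min(1).mean() for a in A]; i=int(np.argmin(s))
    return len(pts),pts.min(0),pts.max(0),A[i].round(2),round(s[i],2)
E
python3 - <<'E'
from h import *
for n in("s4raw",): pass
for n in("side0","s3","s5"): print(n,clamp_angle(cv2.imread(f"pics/{n}.png")[...,::-1]))
E
```

```text
side0 (207, array([297, 103]), array([323, 151]), np.float64(1.74), np.float64(1.33))
s3 (229, array([298,  85]), array([330, 151]), np.float64(1.74), np.float64(1.79))
s5 (147, array([320, 120]), array([350, 151]), np.float64(0.1), np.float64(1.48))
```

Bar at about 0.1 rad. Pressing down now.

```bash
python3 - <<'E'
from h import *
for a in (.06,.04,.02,.0,-.01,-.02,-.03,-.04,-.05,-.06):
    move_l(T(a),speed=30); f=fb(); print(a,f)
    if f[2]>22: break
wait(.3); print(fb(),get_obs()["t"])
E
```

```text
0.06 [-0.1  0.3 -0.2]
0.04 [-0.1 -0.4  0.8]
0.02 [0.2 0.6 0.3]
0.0 [-1.   1.2  4.9]
-0.01 [-3.2  2.1  9.2]
-0.02 [-3.1  3.  13. ]
-0.03 [-5.1  3.3 15.9]
-0.04 [-5.6  5.5 20.2]
-0.05 [-7.2  5.2 23.6]
[-7.   6.5 23.3] 28.0583
```

```bash
python3 - <<'E'
from h import *
move_l(bp(-4,-78,200),speed=120); move_l(bp(-90,-120,230),speed=200); print(fb())
wait(.5); im=get_image("side"); cv2.imwrite("pics/s6.png",im[...,::-1]); print(clamp_angle(im))
for n in("cassette","clamp_grip","plate_a","comb","beaker"): print(n,[(np.round(d["extent"]).tolist(),round(d["score"],2)) for d in spot_in(n,"side")])
a=cv2.imread("pics/side0.png").astype(int); b=im[...,::-1].astype(int)
# blue strips now vs predicted face corners
m=(b[...,0]-b[...,2]>40); v,u=np.nonzero(m[110:200,310:370]); print("blue px",u.min()+310,u.max()+310,v.min()+110,v.max()+110)
print(proj(cam("side"),[bp(-8,y,z) for y in(-50,50) for z in(0,8,100)]).round(0).tolist(),get_obs()["t"])
E
```

```text
[ 0.2 -0.7  0.5]
(125, array([319, 124]), array([351, 151]), np.float64(0.02), np.float64(1.49))
cassette [([339.0, 156.0, 23.0, 37.0], 0.93), ([261.0, 283.0, 60.0, 36.0], 0.55)]
clamp_grip [([335.0, 139.0, 35.0, 35.0], 0.73)]
plate_a [([279.0, 229.0, 27.0, 29.0], 0.77), ([290.0, 238.0, 29.0, 33.0], 0.67), ([339.0, 154.0, 43.0, 64.0], 0.52)]
comb [([296.0, 199.0, 26.0, 14.0], 0.73), ([171.0, 285.0, 51.0, 53.0], 0.37)]
beaker [([254.0, 161.0, 20.0, 34.0], 0.82), ([338.0, 155.0, 43.0, 63.0], 0.52), ([282.0, 228.0, 25.0, 29.0], 0.36)]
blue px 310 350 112 171
[[351.0, 161.0], [351.0, 159.0], [344.0, 135.0], [336.0, 176.0], [335.0, 174.0], [327.0, 149.0]] 30.3917
```

Clamp is down, the cassette is where predicted, and everything else is unmoved.

```bash
python3 -c "
from station import *
print(sign_off())"
```

```text
the job is handed in; nothing more can be done
None
```

I seated the cassette in the casting stand, swung the clamp bar over and pressed it fully down (about 23 N at the grip), then let go and backed the arm off. The job was handed in at about 30 s of robot time; the final camera check matched the expected positions, and `sign_off()` returned no verdict.

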